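# Lock the pump sledge with the linch pin

### The job

Lock the vacuum pump's sledge to its bench anchor: pick up the linch pin, push its shank through both lugs of the anchor and the tongue between them until the head is fully home against the lug, then flip the pin's sprung ring over and press its cross-bar down past the pin's end until it snaps under it and stays, and let go. Feel your way and never force the pin or the ring: keep the load on the anchor under 45 N. Leave the bottles and the spanner where they are.

Things in the scene. Friction and masses are not known exactly. Their poses are not given: they have to be found in the camera images.
- anchor: Fixed steel bench anchor. Origin on the bench plane below the hole mouth; +x = way the pin goes in, z up. Base plate x -31 to 69, y -55 to 55, 10 mm thick. Two upright lugs, 36 mm wide, tops at z 92: x 0 to 10 and x 28 to 38. Each has a level square hole 13.5 mm wide along x, axis at y 0, z 70, mouth chamfered 1 mm. The sledge's tongue stands between them.
- hole_mouth (a point): Centre of the mouth of the square hole in the first lug, on the face where the pin enters (70 mm above the bench); axes as the anchor's.
- sledge: Pump and sledge, axes and origin as the anchor's, but it slides 3 mm either way along y and starts 1.5 to 3 mm back, towards -y. Its tongue, 12 mm thick, stands between the lugs (x 13 to 25, top z 92) with a like 13.5 mm hole at y 0, z 70 of this frame. It slides under about 5 N: the pin's taper wedges it into line (8 to 20 N along the pin; then up to 8 N drag). Pump y -140 to -350, 165 mm tall.
- pin: Steel linch pin, 0.21 kg (may be 20% off), lying on its head's flat underside, ring up. Origin on the shank axis at the head's front face; +x to the tip, z up, axis 12 mm above bench. Head: block x -46 to 0, 24 wide (y), 24 high. Shank: 12 mm square, x 0 to 40, tapering to a ball nose, 8 mm across, end at x 52. Grip the head's sides (y) near x -16. Fully home, the origin is at the hole mouth.
- ring (a joint): Angle of the pin's sprung ring, rad. 0: leans up and back, 45 deg above level; grows as it swings up, over the lugs and down; 2.356: level, cross-bar at the nose; 2.5: stop. A weak spring (0.02 Nm at 0, 0.14 Nm shut) pushes it back to 0 unless the cross-bar has been pressed past the ball nose (about 4 to 8 N): the ring stretches 2.5 mm and snaps under it, staying at about 2.41.
- ring_bar (a point): Middle of the ring's cross-bar. The ring is a U of 8 mm round bar, 72 mm wide between arm centres (arms pass either side of the lugs), pivoted about the pin's y axis at x -40 mm on the shank axis; cross-bar centre 93.5 mm from the pivot, straight for 56 mm. Press it beside the nose (y beyond 6 mm), on both sides or one, as the nose stands in the way in the middle. Axes turn with the ring.
- pin_tip (a point): End of the pin's nose, on its axis, 52 mm ahead of the pin's origin. Once the pin is home, a push on the upright ring is levered about fourfold onto the anchor, so move the ring slowly (a few newtons).
- dropper: Small amber dropper bottle, 30 mm wide, 75 mm tall, standing; leave alone. Origin at the centre of its underside.
- reagent: Glass reagent bottle, 72 mm wide, 150 mm tall, standing; leave alone. Origin at the centre of its underside.
- spanner: Steel spanner, 150 mm long, lying; leave alone. Origin at its middle.
Mind the look-alikes: they are no part of the job. Leave any brown look-alike of the pin alone.

How it is judged (in metres and radians):
On the way, in this order (a step that is already met when the one before it is completed fails the run):
1. the pin is through and its head is home against the first lug (x of pin in the frame of anchor above -0.0015 m and distance between pin and hole_mouth below 0.003 m and angle between the x axis of pin and the x axis of anchor, either way round below 0.1 rad), for 0.2 s.
2. the ring is flipped over and snapped under the pin's end (value of joint ring above 2.38 rad), for 0.2 s.
At the end, for the whole second after the job is handed in: The pin is through both lugs and the tongue with its head within 1.5 mm of the first lug's face, its origin within 3 mm of the hole mouth and square to it within 0.1 rad, the ring snapped under the pin's end (past 2.38 rad), all at rest and released (all of step 1 and value of joint ring above 2.38 rad and linear speed of pin below 0.02 m/s); the robot touches nothing.
It fails at once if the pin or ring is forced: more than 45 N between the pin and the anchor with its sledge (contact force between pin and anchor above 45 N).
It fails at once if a bottle or the spanner is displaced by more than 30 mm (distance of any of dropper, reagent, spanner from where it was at the start of the episode above 0.03 m).
It also fails if it takes over 72 s, if anything falls off the work surface, if the arm or the gripper's body presses on something with over 40 N, if the wrist force passes 120 N, or if a joint passes its speed limit or range.

### The arm

A 6-joint arm with a two-finger parallel gripper is mounted at the origin on the work surface. World frame = base frame: x ahead of the robot, y to its left, z up, the work surface at z = 0. Lengths are in m, angles in degrees, forces in N, time in s.
With the tool pointing down it reaches from about 0.4 to 0.825 m from the base axis. Payload 7 kg.
Tool frame: the origin (TCP) lies on the centre line of the jaws, within the pads' length; the fingertips stand 19 mm ahead of it and the grasp point (between the pads) is the TCP; z points along the fingers, y is the line along which they close (so a half turn about z gives the same grasp; the last joint's range is limited). The gripper opens to 88 mm and grips with 3 to 60 N. Pads are 19 mm wide; open, the fingers measure 130 mm over their backs; the gripper's body (78 mm by 193 mm) begins 47 mm behind the grasp point.
Start: joints at [-50.758, 20.546, 0.682, 0, -70.136, -16.507], TCP at [0.261, -0.623, 0.246] pointing down, gripper open.
Joint ranges: [-176.03, 176.03], [-82.01, 121.73], [-58.28, 71.71], [-173.87, 95.51], [-174.79, -0.11], [-173.66, 173.66]. Speed limits (degrees/s): [136.94, 136.94, 172.46, 180, 180, 180].

### API

Orientations are given as [roll, pitch, yaw] about the fixed x, y, z axes, in that order (R = Rz(yaw) Ry(pitch) Rx(roll)).
In Python, from plant import get_state, capture, close_job gives the robot as it stands.
- The arm moves only by the tool apply_moves, never from a script. Its argument "targets" is a list of rows, each a list of 7 numbers: the opening, from 0 (shut) to 1 (fully open), then the shift along the tool's x, y, z normalised to -1 to 1, where 1 is 1000 mm, then the turn, a rotation vector about the tool's x, y, z normalised to -1 to 1, where 1 is 90 degrees. In form: [[claw, tx, ty, tz, ax, ay, az], ...]. A call has 1 to 20 rows; each row shifts and turns the commanded pose from where the row before left it, along the tool's axes as they then stand; what a row does not reach is not made up. A row lasts 1/12 s, in which the tool goes at most 41.7 mm and 7.16 degrees, less where a joint would pass 70% of its speed; a pose out of reach is approached as far as the arm can. A call with a number of a shift or a turn outside -1 to 1 is refused whole. A call with a gripper value outside its range is refused whole. The fingers move at their own pace and stop on an object; "newtons" is the grip in N (left out, the last holds). Time passes only in rows, so rows that do not move let the fingers close. It gives the time, the measured TCP pose, the force, the opening and the grip force at its end, in the units of the state.
- get_state(): the state, without advancing time (a new reading comes with each control period).
- capture(name): name is "scene" or "top"; returns a dict with "frame" (420x560x3 uint8, red, green, blue), "range_z" (420x560 float32, m along the optical axis (not along the pixel's ray), 0 where there is no reading), "camera_matrix" (3x3 intrinsics, pixels), "k1" (the pictures are not rectified: a ray, as slopes to the right and down, at radius r is drawn at 1 + k1 r^2 times it, then the intrinsics apply), "T" (4x4, takes a point from camera to world coordinates). Camera axes: x right, y down, z forward; pixel columns grow to the right and rows downward; lengths in m; the calibration is good to about 2 mm. A picture is of the moment at which its call begins.
- close_job(): hands the job in; it is judged then, once.
The state is a dict: "time_s": time; "joints": joint angles; "qd": joint speeds; "joint_torque": joint torques, N m; "tcp_pos": TCP position; "eef_rot": TCP orientation; "contact_force": force on the tool from outside, world axes, zero at the start; "moment": the same for the moment, N m; "gripper_width": finger opening in m; "gripper_force": force on a finger pad.
Only numpy, scipy, OpenCV 4.12 (cv2) and the standard library are available. Lean on these libraries where they do the work, as an engineer would, in place of code of your own. Each camera call takes 0.05 s, during which the arm holds its last target. There are 200 camera calls.

## Working session

There is one attempt and no reset: what is moved stays moved. The work goes in short steps, Python scripts to look and compute and a tool call to move; the robot and the scene stay as the last step left them, time stands still between calls to the robot, and variables do not carry over. Pictures are saved under pics/ and viewed, at most 10 in all, crops included, and the job is handed in when it is done.

Besides the shell and the picture viewer there is one more tool, called after "Request:" by a JSON object that holds its "fn" and its "kwargs", one argument or row to a line. apply_moves: Moves the arm, as the interface text tells. Scaled input: -1 to 1 covers 1000 mm each way for a shift and 90 degrees each way for a turn. Its arguments: {"type":"object","properties":{"targets":{"type":"array","items":{"type":"array","items":{"type":"number"}}},"newtons":{"type":"number"}},"required":["targets"]}

```bash
mkdir -p pics; cat > h.py <<'E'
import numpy as np, cv2
from plant import get_state, capture
def snap(n):
    c=capture(n); np.savez(n,**{k:np.asarray(v) for k,v in c.items()}); return c
def load(n): return dict(np.load(n+'.npz'))
def cloud(c):
    K=c['camera_matrix'];h,w=c['range_z'].shape
    u,v=np.meshgrid(np.arange(w),np.arange(h))
    d=np.array([float(c['k1']),0,0,0])
    p=cv2.undistortPointsIter(np.stack([u,v],-1).reshape(-1,1,2).astype(np.float64),K,undist(c),None,None,(3,50,1e-9)) if 0 else cv2.undistortPoints(np.stack([u,v],-1).reshape(-1,1,2).astype(np.float64),K,d)
    p=p.reshape(h,w,2);z=c['range_z']
    P=np.dstack([p[...,0]*z,p[...,1]*z,z]);T=c['T']
    return P@T[:3,:3].T+T[:3,3], np.dstack([p,np.ones((h,w))])@T[:3,:3].T
def onplane(c,u,v,z):
    p=cv2.undistortPoints(np.array([[[u,v]]],float),c['camera_matrix'],np.array([float(c['k1']),0,0,0.]))[0,0]
    d=c['T'][:3,:3]@np.array([p[0],p[1],1]);o=c['T'][:3,3]
    return o+d*(z-o[2])/d[2]
E
python3 - <<'E'
from h import *
for n in('scene','top'):
    c=snap(n); cv2.imwrite(f'pics/{n}.png',cv2.resize(c['frame'][...,::-1],(784,588)))
    print(n,c['camera_matrix'].tolist(),c['k1'],np.round(c['T'],3).tolist())
print(get_state())
E
```

```text
scene [[383.9908543329926, 0.0, 282.6260206228001], [0.0, 383.9908543329926, 213.53043922714454], [0.0, 0.0, 1.0]] 0.03075287348792659 [[-0.683, 0.474, -0.556, 1.054], [0.73, 0.429, -0.531, 0.684], [-0.013, -0.769, -0.639, 0.65], [0.0, 0.0, 0.0, 1.0]]
top [[411.9971897157865, 0.0, 278.2920302852754], [0.0, 411.9971897157865, 207.86389805396888], [0.0, 0.0, 1.0]] -0.0015711081958557857 [[-0.028, -0.989, 0.145, 0.394], [-1.0, 0.026, -0.015, 0.214], [0.011, -0.145, -0.989, 0.941], [0.0, 0.0, 0.0, 1.0]]
{'time_s': 0.1, 'joints': array([-5.07574285e+01,  2.05871510e+01,  6.40247038e-01, -1.87093475e-02,
       -7.01340863e+01, -1.65080239e+01]), 'qd': array([-0.02621838, -0.06270413,  0.12453834,  0.10031427, -0.00543518,
       -0.01851779]), 'joint_torque': array([-2.99257845e-04, -5.84163916e+01,  2.93750685e+01,  7.01546252e+00,
        1.01826258e-02, -7.49711035e-05]), 'tcp_pos': array([ 0.26071067, -0.62219486,  0.24472461]), 'eef_rot': array([ 1.79917350e+02, -6.15162426e-03, -1.57271818e+02]), 'contact_force': array([-0.21057103, -0.4970871 , -0.25761868]), 'moment': array([6.62446010e-02, 3.74670370e-05, 2.99531685e-02]), 'gripper_force': 0.0, 'gripper_width': 0.08735336157850393}
```

View pics/scene.png

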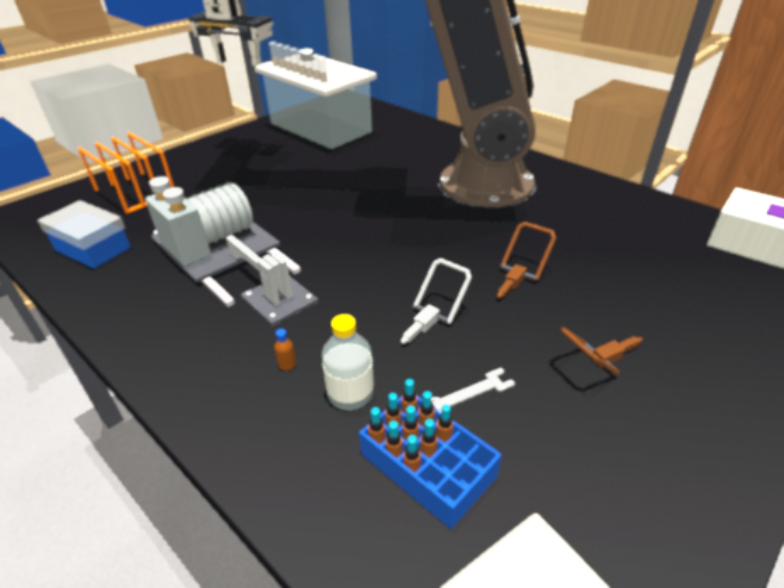

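View pics/top.png

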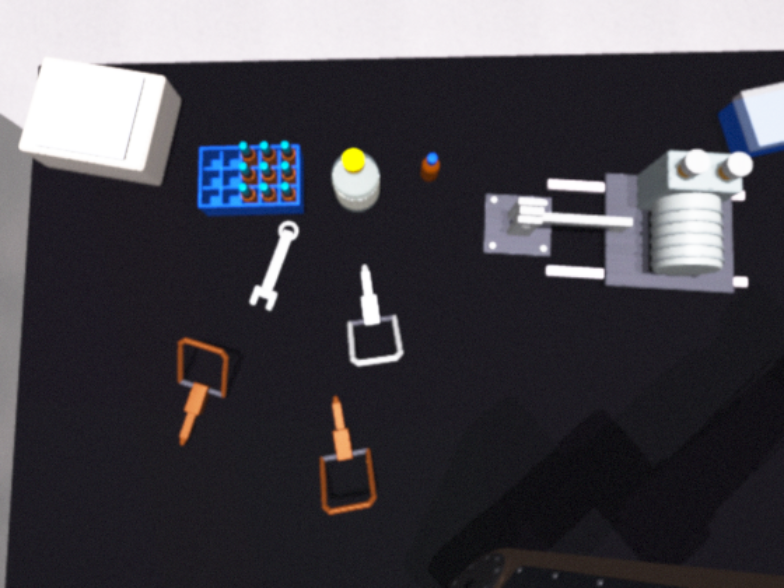

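Top view: the steel pin is at (370,310) and the anchor at (518,223). Things that could be taken for the pin are the brown look-alikes at (342,440) and (200,400) and the spanner at (275,265). I choose the steel-coloured one with its ring up.

```bash
python3 - <<'E'
from h import *
c=load('top');P,_=cloud(c);f=c['frame'].astype(int)
sat=f.max(2)-f.min(2);br=f.min(2)
v,u=np.mgrid[:420,:560]
# pin
m=(br>110)&(sat<40)&(u>235)&(u<295)&(v>180)&(v<265)
n,l,st,ce=cv2.connectedComponentsWithStats(m.astype(np.uint8))
print(st[1:],ce[1:])
Z=P[...,2]
q=m&(Z<0.03)&(Z>0.0)
for r in range(186,264,4):
    k=m[r]; uu=np.where(k)[0]
    if len(uu): print(r,uu.min(),uu.max(),len(uu),np.round(np.median(Z[r][k]),3))
# anchor lugs
a=(u>340)&(u<400)&(v>130)&(v<190)
t=a&(Z>0.08)&(Z<0.1); print('tops',t.sum(),P[t].min(0),P[t].max(0))
b=a&(Z>0.004)&(Z<0.018)
print('base',b.sum(),P[b].min(0),P[b].max(0)); 
r=cv2.minAreaRect((P[b][:,:2]*1000).astype(np.float32));print(r)
im=c['frame'][...,::-1]
A=cv2.resize(im[175:275,215:315],(400,400),interpolation=2);B=cv2.resize(im[115:215,320:420],(400,400),interpolation=2)
cv2.imwrite('pics/crop1.png',np.hstack([A,B]))
E
```

```text
[[248 189  40  73 860]] [[265.4127907  230.35930233]]
190 258 262 5 0.016
194 258 264 7 0.018
198 258 264 7 0.019
202 258 265 8 0.017
206 259 265 7 0.019
210 259 268 10 0.02
214 258 269 12 0.024
218 258 270 13 0.024
222 259 270 12 0.025
226 259 283 20 0.024
230 248 283 28 0.019
234 248 284 8 0.033
238 248 285 9 0.04
242 249 285 8 0.048
246 249 286 8 0.058
250 249 287 8 0.068
254 250 286 18 0.08
258 251 279 29 0.081
tops 342 [ 0.61806168 -0.03632602  0.08027106] [0.65842519 0.00338886 0.0973564 ]
base 1498 [ 0.56984724 -0.09020067  0.00401613] [0.71100925 0.04994385 0.01784439]
((640.024658203125, -19.365753173828125), (137.1853790283203, 140.022705078125), 88.10928344726562)
```

View pics/crop1.png

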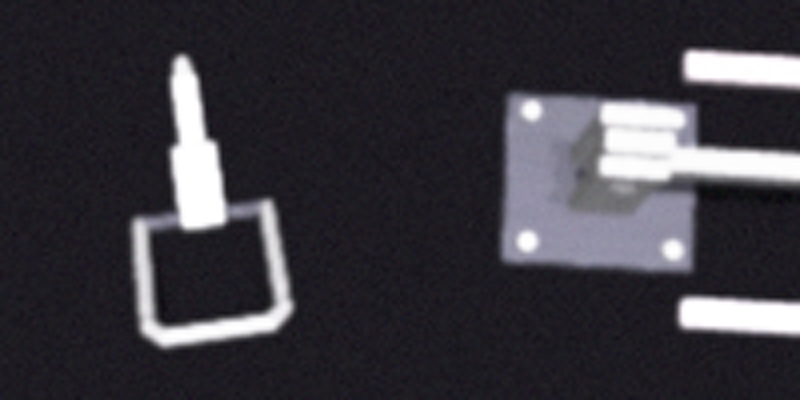

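Crop: steel pin on the left (nose at 182,57, head at 200,185, ring at the bottom). On the right is the anchor, with its plate corners at (507,93), (695,103), (690,272), (500,262) and three upright tops near (640,140). Its pump side is world -y, so the pin goes in along roughly world +x.

```bash
python3 - <<'E'
from h import *
c=load('top');P,R=cloud(c);f=c['frame'].astype(int);o=c['T'][:3,3]
for z in(0.010,):
  cs=[onplane(c,x/4+220-.4 if 0 else (x-400)/4+320-.375,y/4+115-.375,z) for x,y in((507,93),(695,103),(690,272),(500,262))]
  print(np.round(cs,4)); print('sides',[round(np.linalg.norm(cs[i]-cs[i-1]),4) for i in range(4)],'ctr',np.mean(cs,0))
  d=(cs[0]-cs[3]+cs[1]-cs[2]);print('yaw',np.degrees(np.arctan2(d[1],d[0])))
cs=[onplane(c,(x-400)/4+320-.375,y/4+115-.375,.092) for x,y in((600,103),(685,106),(600,178),(672,180))]
print('lugs',np.round(cs,4))
v,u=np.mgrid[:420,:560];br=f.min(2);sat=f.max(2)-f.min(2)
def pl(m,z): 
    r=R[m];return o+r*((z-o[2])/r[:,2])[:,None]
m=(br>110)&(sat<40)&(u>252)&(u<274)
h=pl(m&(v>=212)&(v<=224),.024);s=pl(m&(v>=192)&(v<=206),.016)
print('head',h.mean(0),h.min(0),h.max(0),'shank',s.mean(0))
t=pl(m&(v>=187)&(v<=192),.012);print('tip',t[:,0].max())
d=s.mean(0)-h.mean(0);print('pin yaw',np.degrees(np.arctan2(d[1],d[0])))
for w in range(8,0,-2):
  pass
b=(br>150)&(u>405)&(u<440)&(v>145)&(v<175);print('beam z',np.round(np.percentile(P[b][:,2],[5,50,95]),3),P[b].mean(0))
a=(br>150)&(u>392)&(u<404)&(v>150)&(v<160);print('beam near',np.round(np.percentile(P[a][:,2],[5,50,95]),3),P[a].mean(0))
# scene: pin
c=load('scene');P,R=cloud(c);f=c['frame'].astype(int);Z=P[...,2]
m=(f.min(2)>110)&(f.max(2)-f.min(2)<40)
X,Y=P[...,0],P[...,1]
k=m&(Z>.019)&(Z<.03)&(abs(X-.48)<.12)&(abs(Y-.21)<.12);print('scene head',k.sum(),np.median(P[k],0))
k=(Z>.086)&(Z<.098)&(X>.6)&(X<.68)&(Y>-.06)&(Y<.02);print('scene lugs',k.sum(),P[k].min(0),P[k].max(0),P[k].mean(0))
E
```

```text
[[ 0.6926  0.0354  0.01  ]
 [ 0.6838 -0.0748  0.01  ]
 [ 0.5828 -0.065   0.01  ]
 [ 0.5916  0.0447  0.01  ]]
sides [np.float64(0.1014), np.float64(0.1106), np.float64(0.1014), np.float64(0.11)] ctr [ 0.63769302 -0.01492746  0.01      ]
yaw -5.432088911493024
lugs [[ 0.6596  0.0016  0.092 ]
 [ 0.6568 -0.0439  0.092 ]
 [ 0.6183  0.0041  0.092 ]
 [ 0.6163 -0.0342  0.092 ]]
head [0.50675921 0.23290665 0.024     ] [0.49284614 0.21920542 0.024     ] [0.52063444 0.24807812 0.024     ] shank [0.55099261 0.2380651  0.016     ]
tip 0.5754430593155979
pin yaw 6.651729791491921
beam z [0.055 0.064 0.067] [ 0.62806289 -0.11958311  0.06582292]
beam near [0.055 0.064 0.067] [ 0.6340905  -0.06635193  0.06163256]
scene head 199 [0.50273183 0.2348836  0.0240756 ]
scene lugs 167 [ 0.619397   -0.03770964  0.0861542 ] [0.65929756 0.00385069 0.09514424] [ 0.64062973 -0.01520111  0.09114996]
```

Request:
{"fn": "apply_moves", "kwargs": {
  "targets": [
    [0.6, -0.023, 0.029, 0, 0, 0, 0],
    [0.6, -0.023, 0.029, 0, 0, 0, 0],
    [0.6, -0.023, 0.029, 0, 0, 0, 0],
    [0.6, -0.023, 0.029, 0, 0, 0, 0],
    [0.6, -0.023, 0.029, 0, 0, 0, 0],
    [0.6, -0.023, 0.029, 0, 0, 0, 0],
    [0.6, -0.023, 0.029, 0, 0, 0, 0],
    [0.6, -0.023, 0.029, 0, 0, 0, 0],
    [0.6, -0.023, 0.029, 0, 0, 0, 0],
    [0.6, -0.023, 0.029, 0, 0, 0, 0],
    [0.6, -0.023, 0.029, 0, 0, 0, 0],
    [0.6, -0.023, 0.029, 0, 0, 0, 0],
    [0.6, -0.023, 0.029, 0, 0, 0, 0],
    [0.6, -0.023, 0.029, 0, 0, 0, 0],
    [0.6, -0.023, 0.029, 0, 0, 0, 0],
    [0.6, -0.023, 0.029, 0, 0, 0, 0],
    [0.6, -0.023, 0.029, 0, 0, 0, 0],
    [0.6, -0.023, 0.029, 0, 0, 0, 0],
    [0.6, -0.023, 0.029, 0, 0, 0, 0],
    [0.6, -0.023, 0.029, 0, 0, 0, 0]
  ],
  "newtons": 20
}}

```text
time_s: 1.77
tcp_pos: [0.4607, 0.0921, 0.2456]
eef_rot: [180.0, 0.0, -157.2]
contact_force: [0.6, -0.1, 0.9]
gripper_width: 0.0524
gripper_force: 0.0
```

Request:
{"fn": "apply_moves", "kwargs": {
  "targets": [
    [0.6, -0.0245, 0.028, 0, 0, 0, 0],
    [0.6, -0.0245, 0.028, 0, 0, 0, 0],
    [0.6, -0.0245, 0.028, 0, 0, 0, 0],
    [0.6, -0.0245, 0.028, 0, 0, 0, 0],
    [0.6, 0, 0, 0.02, 0, 0, 0.06],
    [0.6, 0, 0, 0.03, 0, 0, 0.06],
    [0.6, 0, 0, 0.03, 0, 0, 0.06],
    [0.6, 0, 0, 0.03, 0, 0, 0],
    [0.6, 0, 0, 0, 0, 0, 0],
    [0.6, 0, 0, 0, 0, 0, 0]
  ]
}}

```text
time_s: 2.6
tcp_pos: [0.5074, 0.2306, 0.1346]
eef_rot: [-179.9, -0.2, -173.4]
contact_force: [1.4, -0.2, 1.3]
gripper_width: 0.0528
gripper_force: 0.0
```

```bash
python3 - <<'E'
from h import *
ims=[]
for n,(u,v) in(('scene',(305,225)),('top',(265,215))):
    c=snap(n);im=c['frame'][max(v-60,0):v+60,u-60:u+60,::-1];ims.append(cv2.resize(im,(400,400),interpolation=2))
cv2.imwrite('pics/c2.png',np.hstack(ims));s=get_state();print(s['tcp_pos'],s['eef_rot'])
E
```

```text
[0.50901569 0.23190312 0.1372952 ] [ 1.79964983e+02  1.06156591e-01 -1.73407589e+02]
```

View pics/c2.png

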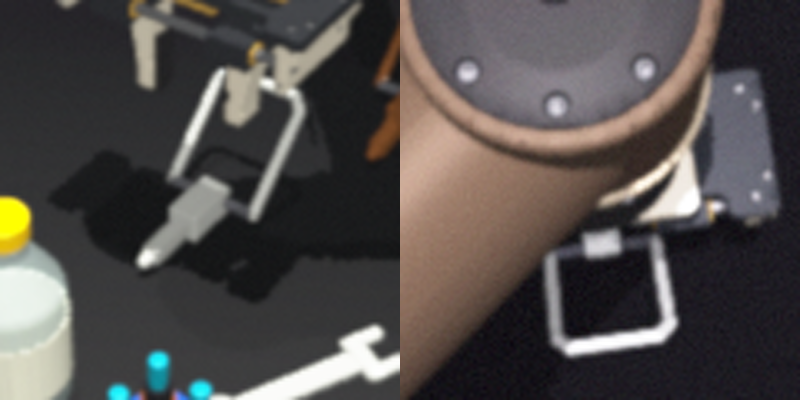

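The gripper straddles the head in line with the pin: the scene half of the crop shows the pin at (190,215) under the fingers. Descending.

Request:
{"fn": "apply_moves", "kwargs": {
  "targets": [
    [0.6, 0, 0, 0.03, 0, 0, 0],
    [0.6, 0, 0, 0.03, 0, 0, 0],
    [0.6, 0, 0, 0.03, 0, 0, 0],
    [0.6, 0, 0, 0.015, 0, 0, 0],
    [0.6, 0, 0, 0.005, 0, 0, 0],
    [0.6, 0, 0, 0, 0, 0, 0],
    [0.6, 0, 0, 0, 0, 0, 0]
  ]
}}

```text
time_s: 3.28
tcp_pos: [0.5092, 0.2323, 0.0274]
eef_rot: [179.9, 0.1, -173.4]
contact_force: [0.4, 0.8, 1.0]
gripper_width: 0.0523
gripper_force: 0.0
```

Request:
{"fn": "apply_moves", "kwargs": {
  "targets": [
    [0.6, 0, 0, 0.003, 0, 0, 0],
    [0.6, 0, 0, 0.002, 0, 0, 0],
    [0.6, 0, 0, 0, 0, 0, 0],
    [0.1, 0, 0, 0, 0, 0, 0],
    [0.1, 0, 0, 0, 0, 0, 0],
    [0.1, 0, 0, 0, 0, 0, 0],
    [0.1, 0, 0, 0, 0, 0, 0],
    [0.1, 0, 0, 0, 0, 0, 0],
    [0.1, 0, 0, 0, 0, 0, 0],
    [0.1, 0, 0, 0, 0, 0, 0]
  ],
  "newtons": 45
}}

```text
time_s: 4.12
tcp_pos: [0.5081, 0.2314, 0.0206]
eef_rot: [180.0, 0.0, -173.5]
contact_force: [-0.5, 0.9, 1.0]
gripper_width: 0.0237
gripper_force: 45.0
```

Request:
{"fn": "apply_moves", "kwargs": {
  "targets": [
    [0.1, 0, 0, -0.01, 0, 0, 0],
    [0.1, 0, 0, -0.03, 0, 0, 0],
    [0.1, 0, 0, -0.04, 0, 0, 0],
    [0.1, 0.0017, -0.0337, 0, 0, 0, 0],
    [0.1, 0.0017, -0.0337, 0, 0, 0, 0],
    [0.1, 0.0017, -0.0337, 0, 0, 0, 0],
    [0.1, 0.0017, -0.0337, 0, 0, 0, 0],
    [0.1, 0.0017, -0.0337, 0, 0, 0, 0],
    [0.1, 0.0017, -0.0337, 0, 0, 0, 0],
    [0.1, 0.0017, -0.0337, 0, 0, 0, 0],
    [0.1, 0, 0, 0, 0, 0, 0.044],
    [0.1, 0, 0, 0, 0, 0, 0.044],
    [0.1, 0, 0, 0, 0, 0, 0.044],
    [0.1, 0, 0, 0, 0, 0, 0],
    [0.1, 0, 0, 0, 0, 0, 0]
  ]
}}

```text
time_s: 5.37
tcp_pos: [0.5229, -0.0045, 0.1009]
eef_rot: [180.0, -0.0, 174.8]
contact_force: [0.1, -0.5, -1.3]
gripper_width: 0.0235
gripper_force: 45.0
```

```bash
python3 - <<'E'
from h import *
ims=[]
for n,(u,v) in(('scene',(200,190)),('top',(365,170))):
    c=snap(n);im=c['frame'][v-50:v+50,u-50:u+50,::-1];ims.append(cv2.resize(im,(400,400),interpolation=2))
cv2.imwrite('pics/c3.png',np.hstack(ims));s=get_state();print(s['tcp_pos'],s['eef_rot'],s['contact_force'])
E
```

```text
[ 0.52298819 -0.00426299  0.10078772] [1.79998170e+02 7.82251763e-04 1.74791932e+02] [-0.0387823  -0.54115971 -2.37032436]
```

View pics/c3.png

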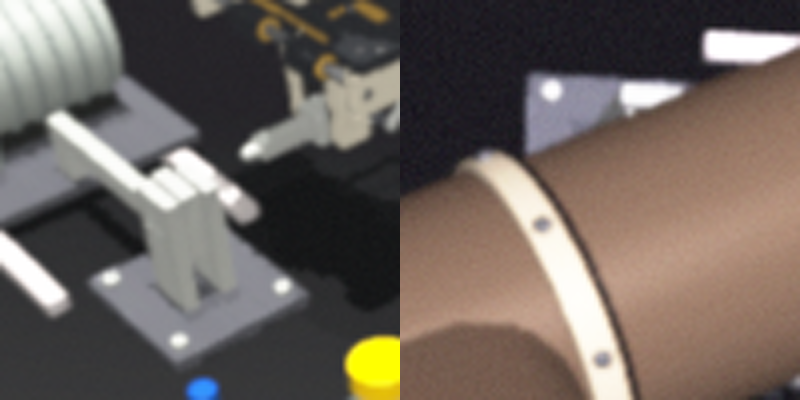

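```bash
python3 - <<'E'
from h import *
c=load('scene');P,R=cloud(c);f=c['frame'].astype(int);Z=P[...,2];v,u=np.mgrid[:420,:560]
m=(f.min(2)>70)&(u>208)&(u<236)&(v>160)&(v<182)&(Z>.07)&(Z<.13)&(P[...,0]<.6)
th=np.radians(-5.2);ex=np.array([np.cos(th),np.sin(th)]);ey=np.array([-ex[1],ex[0]])
A=np.array([.6188,-.0131])
q=P[m];l=np.c_[(q[:,:2]-A)@ex,(q[:,:2]-A)@ey,q[:,2]]*1000
for a in range(-140,-10,6):
    k=(l[:,0]>=a)&(l[:,0]<a+6)
    if k.sum()>2: print(a,k.sum(),np.round(l[k].min(0),1)[1:],np.round(l[k].max(0),1)[1:])
t=(Z>.084)&(Z<.1)&(P[...,0]>.6)&(P[...,0]<.68)&(P[...,1]<.03)&(P[...,1]>-.06)
q=P[t];l=np.c_[(q[:,:2]-A)@ex,(q[:,:2]-A)@ey,q[:,2]]*1000
for a in range(-4,48,4):
    k=(l[:,0]>=a)&(l[:,0]<a+4)
    if k.sum()>2: print('lug',a,k.sum(),np.round(l[k].min(0),1)[1:],np.round(l[k].max(0),1)[1:],np.median(l[k][:,2]))
# nose tip: ray at pixel
for vv in range(172,184):
    print(vv,' '.join('%3d'%x for x in f[vv,203:222].min(1)))
E
```

```text
-98 5 [-13.8 103.4] [ -4. 106.]
-92 29 [-21.5  84.4] [ 29.6 126.2]
-86 89 [-28.3  82.5] [ 31.8 129.9]
-80 30 [-8.1 81.9] [ 13.4 105.8]
-74 13 [-7.1 87.1] [  7.3 100.1]
-68 14 [-7.9 85.5] [ 7.3 99.9]
-62 13 [-6.8 90.4] [  7.4 100.6]
-56 17 [-3.2 87.3] [  6.5 100.9]
-50 12 [-5.4 87.5] [  6.3 100.1]
-44 14 [-4.9 88.1] [  6.8 100.3]
-38 12 [-4.  87.4] [ 7.9 98.3]
-32 7 [-2.1 91.5] [ 3.5 99. ]
lug 0 10 [-16.1  88. ] [17.5 93.8] 91.74734877885099
lug 4 18 [-19.   84.1] [18.4 93.6] 91.83319601010803
lug 8 24 [-20.1  84.9] [17.3 94. ] 90.74637078282993
lug 12 13 [-19.2  85.2] [16.8 93.5] 90.96084125774017
lug 16 14 [-20.2  84.4] [13.5 93.7] 91.95426266329831
lug 20 17 [-22.2  85.2] [13.  94.6] 91.80636494004813
lug 24 26 [-22.9  84.4] [15.9 93.7] 91.62558802091547
lug 28 12 [-15.7  84.4] [19.3 93.5] 91.4565128503686
lug 32 18 [-18.4  84.6] [16.9 93.9] 91.70405463611597
lug 36 28 [-20.   84.3] [18.3 93.6] 89.9062078551826
172  38  36  37  38  38  38  38  37  37  39  51  73  98 110 114 131 140 147 148
173  36  38  39  38  37  37  38  37  39  58  95 129 159 163 150 148 148 149 147
174  39  38  38  39  37  38  39  39  47  90 147 171 182 178 158 149 148 145 145
175  39  39  39  38  38  39  40  51  92 154 193 192 184 174 156 148 146 145 144
176  39  39  39  40  40  39  48  98 181 234 242 218 183 161 148 145 144 142 136
177  42  40  39  40  40  42  70 154 235 245 239 217 181 153 145 142 135 125 104
178  40  41  41  41  41  43  78 159 221 220 197 171 153 142 135 125 104  79  57
179  42  39  42  42  40  42  61 112 155 151 125 108 109 117 100  78  56  36  30
180  50  41  42  42  42  41  45  61  80  80  67  56  58  65  53  35  28  27  25
181 104  55  43  43  42  42  41  41  41  41  38  34  29  29  28  26  27  27  26
182 178  93  55  44  43  41  38  35  32  31  30  26  26  26  25  27  26  25  24
183 214 147 100  60  42  37  33  29  27  27  26  27  26  26  26  26  26  25  26
```

Request:
{"fn": "apply_moves", "kwargs": {
  "targets": [
    [0.1, 0, 0, 0.011, 0, 0, 0],
    [0.1, 0, 0, 0.011, 0, 0, 0],
    [0.1, -0.01, 0, 0, 0, 0, 0],
    [0.1, -0.01, 0, 0, 0, 0, 0],
    [0.1, -0.002, 0, 0, 0, 0, 0],
    [0.1, -0.002, 0, 0, 0, 0, 0],
    [0.1, -0.002, 0, 0, 0, 0, 0],
    [0.1, 0, 0, 0, 0, 0, 0],
    [0.1, 0, 0, 0, 0, 0, 0]
  ]
}}

```text
time_s: 6.22
tcp_pos: [0.5489, -0.0068, 0.0787]
eef_rot: [180.0, 0.0, 174.7]
contact_force: [-0.1, 1.5, -2.0]
gripper_width: 0.0237
gripper_force: 45.0
```

Request:
{"fn": "apply_moves", "kwargs": {
  "targets": [
    [0.1, -0.002, 0, 0, 0, 0, 0],
    [0.1, -0.002, 0, 0, 0, 0, 0],
    [0.1, -0.002, 0, 0, 0, 0, 0],
    [0.1, 0, 0, 0, 0, 0, 0]
  ]
}}

```text
time_s: 6.55
tcp_pos: [0.5554, -0.0073, 0.0787]
eef_rot: [180.0, 0.0, 174.7]
contact_force: [0.1, 0.1, -1.8]
gripper_width: 0.0234
gripper_force: 45.0
```

Request:
{"fn": "apply_moves", "kwargs": {
  "targets": [
    [0.1, -0.002, 0, 0, 0, 0, 0],
    [0.1, -0.002, 0, 0, 0, 0, 0],
    [0.1, 0, 0, 0, 0, 0, 0]
  ]
}}

```text
time_s: 6.8
tcp_pos: [0.5594, -0.0077, 0.0786]
eef_rot: [-180.0, 0.0, 174.7]
contact_force: [0.8, 0.8, -0.9]
gripper_width: 0.0236
gripper_force: 45.0
```

Request:
{"fn": "apply_moves", "kwargs": {
  "targets": [
    [0.1, -0.002, 0, 0, 0, 0, 0],
    [0.1, -0.002, 0, 0, 0, 0, 0],
    [0.1, 0, 0, 0, 0, 0, 0]
  ]
}}

```text
time_s: 7.05
tcp_pos: [0.563, -0.0083, 0.0785]
eef_rot: [-180.0, -0.0, 174.7]
contact_force: [-0.4, -0.3, -3.5]
gripper_width: 0.0238
gripper_force: 45.0
```

Request:
{"fn": "apply_moves", "kwargs": {
  "targets": [
    [0.1, -0.0015, 0, 0, 0, 0, 0],
    [0.1, -0.0015, 0, 0, 0, 0, 0],
    [0.1, 0, 0, 0, 0, 0, 0]
  ]
}}

```text
time_s: 7.3
tcp_pos: [0.5655, -0.0088, 0.0783]
eef_rot: [-180.0, -0.1, 174.6]
contact_force: [-1.7, -4.1, -2.9]
gripper_width: 0.0238
gripper_force: 45.0
```

Request:
{"fn": "apply_moves", "kwargs": {
  "targets": [
    [0.1, -0.0015, 0, 0, 0, 0, 0],
    [0.1, 0, 0, 0, 0, 0, 0]
  ]
}}

```text
time_s: 7.47
tcp_pos: [0.5671, -0.0089, 0.0784]
eef_rot: [-180.0, -0.1, 174.6]
contact_force: [-0.8, -4.6, -1.9]
gripper_width: 0.0235
gripper_force: 45.0
```

Request:
{"fn": "apply_moves", "kwargs": {
  "targets": [
    [0.1, -0.0015, 0, 0, 0, 0, 0],
    [0.1, 0, 0, 0, 0, 0, 0]
  ]
}}

```text
time_s: 7.63
tcp_pos: [0.5687, -0.009, 0.0784]
eef_rot: [-180.0, -0.0, 174.6]
contact_force: [-1.5, -4.7, -3.2]
gripper_width: 0.0238
gripper_force: 45.0
```

Request:
{"fn": "apply_moves", "kwargs": {
  "targets": [
    [0.1, -0.0015, -0.0004, 0, 0, 0, 0],
    [0.1, -0.0015, 0, 0, 0, 0, 0],
    [0.1, 0, 0, 0, 0, 0, 0]
  ]
}}

```text
time_s: 7.88
tcp_pos: [0.5714, -0.0097, 0.0783]
eef_rot: [-180.0, -0.1, 174.6]
contact_force: [-3.2, -4.0, -2.0]
gripper_width: 0.0238
gripper_force: 45.0
```

Request:
{"fn": "apply_moves", "kwargs": {
  "targets": [
    [0.1, -0.0015, 0, 0, 0, 0, 0],
    [0.1, -0.0015, 0, 0, 0, 0, 0],
    [0.1, 0, 0, 0, 0, 0, 0]
  ]
}}

```text
time_s: 8.13
tcp_pos: [0.5737, -0.0102, 0.0781]
eef_rot: [-179.9, -0.1, 174.6]
contact_force: [-5.1, -5.5, -1.5]
gripper_width: 0.0239
gripper_force: 45.0
```

Request:
{"fn": "apply_moves", "kwargs": {
  "targets": [
    [0.1, -0.0015, -0.0003, 0, 0, 0, 0],
    [0.1, -0.0015, 0, 0, 0, 0, 0],
    [0.1, 0, 0, 0, 0, 0, 0]
  ]
}}

```text
time_s: 8.38
tcp_pos: [0.5764, -0.0108, 0.078]
eef_rot: [-179.9, -0.2, 174.6]
contact_force: [-5.7, -4.0, -2.2]
gripper_width: 0.0239
gripper_force: 45.0
```

Request:
{"fn": "apply_moves", "kwargs": {
  "targets": [
    [0.1, -0.0015, 0, 0, 0, 0, 0],
    [0.1, -0.0015, 0, 0, 0, 0, 0],
    [0.1, 0, 0, 0, 0, 0, 0]
  ]
}}

```text
time_s: 8.63
tcp_pos: [0.5768, -0.0111, 0.0778]
eef_rot: [-179.9, -0.4, 174.6]
contact_force: [-15.5, -1.6, 6.5]
gripper_width: 0.0235
gripper_force: 45.0
```

Request:
{"fn": "apply_moves", "kwargs": {
  "targets": [
    [0.1, 0.002, 0, 0, 0, 0, 0],
    [0.1, 0, 0, -0.0005, 0, 0, 0],
    [0.1, 0, 0, 0, 0, 0, 0]
  ]
}}

```text
time_s: 8.88
tcp_pos: [0.5766, -0.0108, 0.0782]
eef_rot: [-179.9, -0.2, 174.6]
contact_force: [-6.9, -4.0, -2.4]
gripper_width: 0.0237
gripper_force: 45.0
```

Request:
{"fn": "apply_moves", "kwargs": {
  "targets": [
    [0.1, 0, 0, -0.0005, 0, 0, 0],
    [0.1, 0, 0, 0, 0, 0, 0]
  ]
}}

```text
time_s: 9.05
tcp_pos: [0.5765, -0.0108, 0.0784]
eef_rot: [-179.9, -0.3, 174.6]
contact_force: [-6.0, -3.0, -4.4]
gripper_width: 0.0235
gripper_force: 45.0
```

Request:
{"fn": "apply_moves", "kwargs": {
  "targets": [
    [0.1, 0, 0, 0, 0, -0.006, 0],
    [0.1, 0, 0, 0, 0, 0, 0]
  ]
}}

```text
time_s: 9.22
tcp_pos: [0.5764, -0.0109, 0.0785]
eef_rot: [-179.9, 0.3, 174.6]
contact_force: [-7.7, -2.9, -1.4]
gripper_width: 0.0236
gripper_force: 45.0
```

Request:
{"fn": "apply_moves", "kwargs": {
  "targets": [
    [0.1, -0.001, 0, 0, 0, 0, 0],
    [0.1, 0, 0, 0, 0, 0, 0]
  ]
}}

```text
time_s: 9.38
tcp_pos: [0.5783, -0.0109, 0.0789]
eef_rot: [-179.9, 0.4, 174.6]
contact_force: [-3.2, -4.1, -2.9]
gripper_width: 0.0235
gripper_force: 45.0
```

Request:
{"fn": "apply_moves", "kwargs": {
  "targets": [
    [0.1, -0.001, 0, 0, 0, 0, 0],
    [0.1, 0, 0, 0, 0, 0, 0]
  ]
}}

```text
time_s: 9.55
tcp_pos: [0.5798, -0.0109, 0.0791]
eef_rot: [-180.0, 0.4, 174.6]
contact_force: [-3.5, -5.1, -2.5]
gripper_width: 0.0239
gripper_force: 45.0
```

Request:
{"fn": "apply_moves", "kwargs": {
  "targets": [
    [0.1, -0.0015, -0.0004, 0, 0, 0, 0],
    [0.1, -0.0015, 0, 0, 0, 0, 0],
    [0.1, 0, 0, 0, 0, 0, 0]
  ]
}}

```text
time_s: 9.8
tcp_pos: [0.5832, -0.0114, 0.0791]
eef_rot: [-180.0, 0.5, 174.6]
contact_force: [-4.2, -3.6, -5.4]
gripper_width: 0.0236
gripper_force: 45.0
```

Request:
{"fn": "apply_moves", "kwargs": {
  "targets": [
    [0.1, -0.0015, 0, 0, 0, 0, 0],
    [0.1, -0.001, 0, 0, 0, 0, 0],
    [0.1, 0, 0, 0, 0, 0, 0]
  ]
}}

```text
time_s: 10.05
tcp_pos: [0.5856, -0.0116, 0.0791]
eef_rot: [-180.0, 0.4, 174.6]
contact_force: [-3.8, -3.8, -4.3]
gripper_width: 0.0236
gripper_force: 45.0
```

Request:
{"fn": "apply_moves", "kwargs": {
  "targets": [
    [0.1, -0.0015, -0.0002, 0.0004, 0, 0.003, 0],
    [0.1, -0.0015, 0, 0, 0, 0, 0],
    [0.1, 0, 0, 0, 0, 0, 0]
  ]
}}

```text
time_s: 10.3
tcp_pos: [0.5895, -0.012, 0.0792]
eef_rot: [-180.0, 0.3, 174.7]
contact_force: [-2.5, -4.0, -1.9]
gripper_width: 0.0234
gripper_force: 45.0
```

Request:
{"fn": "apply_moves", "kwargs": {
  "targets": [
    [0.1, -0.0015, 0, 0, 0, 0, 0],
    [0.1, -0.0015, 0, 0, 0, 0, 0],
    [0.1, 0, 0, 0, 0, 0, 0]
  ]
}}

```text
time_s: 10.55
tcp_pos: [0.5923, -0.0123, 0.0792]
eef_rot: [-180.0, 0.3, 174.7]
contact_force: [-2.8, -4.0, -3.4]
gripper_width: 0.024
gripper_force: 45.0
```

Request:
{"fn": "apply_moves", "kwargs": {
  "targets": [
    [0.1, -0.0015, 0, 0, 0, 0, 0],
    [0.1, -0.0015, 0, 0, 0, 0, 0],
    [0.1, 0, 0, 0, 0, 0, 0]
  ]
}}

```text
time_s: 10.8
tcp_pos: [0.5952, -0.0126, 0.0792]
eef_rot: [-180.0, 0.3, 174.7]
contact_force: [-3.0, -4.8, -3.3]
gripper_width: 0.0237
gripper_force: 45.0
```

Request:
{"fn": "apply_moves", "kwargs": {
  "targets": [
    [0.1, -0.0015, -0.0002, 0, 0, 0, 0],
    [0.1, -0.0015, 0, 0, 0, 0, 0],
    [0.1, 0, 0, 0, 0, 0, 0]
  ]
}}

```text
time_s: 11.05
tcp_pos: [0.5983, -0.0129, 0.0792]
eef_rot: [-180.0, 0.3, 174.7]
contact_force: [-3.6, -4.0, -3.7]
gripper_width: 0.0236
gripper_force: 45.0
```

Request:
{"fn": "apply_moves", "kwargs": {
  "targets": [
    [0.1, -0.0015, 0, 0, 0, 0, 0],
    [0.1, 0, 0, 0, 0, 0, 0]
  ]
}}

```text
time_s: 11.22
tcp_pos: [0.5998, -0.0131, 0.0792]
eef_rot: [-180.0, 0.3, 174.7]
contact_force: [-1.9, -2.8, -4.8]
gripper_width: 0.0236
gripper_force: 45.0
```

Request:
{"fn": "apply_moves", "kwargs": {
  "targets": [
    [0.1, -0.0015, 0, 0, 0, 0, 0],
    [0.1, 0, 0, 0, 0, 0, 0]
  ]
}}

```text
time_s: 11.38
tcp_pos: [0.6012, -0.0132, 0.0792]
eef_rot: [-180.0, 0.3, 174.7]
contact_force: [-3.2, -3.6, -3.5]
gripper_width: 0.0237
gripper_force: 45.0
```

Request:
{"fn": "apply_moves", "kwargs": {
  "targets": [
    [0.1, -0.0015, 0, 0, 0, 0, 0],
    [0.1, 0, 0, 0, 0, 0, 0]
  ]
}}

```text
time_s: 11.55
tcp_pos: [0.6026, -0.0133, 0.0793]
eef_rot: [-180.0, 0.3, 174.7]
contact_force: [-3.5, -4.1, -3.8]
gripper_width: 0.0238
gripper_force: 45.0
```

Request:
{"fn": "apply_moves", "kwargs": {
  "targets": [
    [0.1, -0.001, 0, 0, 0, 0, 0],
    [0.1, 0, 0, 0, 0, 0, 0]
  ]
}}

```text
time_s: 11.72
tcp_pos: [0.603, -0.0134, 0.0792]
eef_rot: [-180.0, 0.2, 174.7]
contact_force: [-5.5, -3.3, -1.7]
gripper_width: 0.0235
gripper_force: 45.0
```

Request:
{"fn": "apply_moves", "kwargs": {
  "targets": [
    [0.1, -0.001, 0, 0, 0, 0, 0],
    [0.1, 0, 0, 0, 0, 0, 0]
  ]
}}

```text
time_s: 11.88
tcp_pos: [0.603, -0.0135, 0.0792]
eef_rot: [-180.0, 0.1, 174.6]
contact_force: [-8.9, -1.8, 1.4]
gripper_width: 0.0237
gripper_force: 45.0
```

Request:
{"fn": "apply_moves", "kwargs": {
  "targets": [
    [0.1, -0.001, 0, 0, 0, 0, 0],
    [0.1, 0, 0, 0, 0, 0, 0]
  ]
}}

```text
time_s: 12.05
tcp_pos: [0.603, -0.0135, 0.0792]
eef_rot: [-180.0, 0.0, 174.6]
contact_force: [-12.8, 0.4, 4.0]
gripper_width: 0.024
gripper_force: 45.0
```

The pin stopped at TCP x = 0.603, which is where I predicted home, and axial force is building there. I'll relax, release and look.

Request:
{"fn": "apply_moves", "kwargs": {
  "targets": [
    [0.1, 0.001, 0, 0, 0, 0, 0],
    [0.1, 0, 0, 0, 0, 0, 0],
    [0.1, 0, 0, 0, 0, 0, 0],
    [0.6, 0, 0, 0, 0, 0, 0],
    [0.6, 0, 0, 0, 0, 0, 0],
    [0.6, 0, 0, 0, 0, 0, 0],
    [0.6, 0, 0, 0, 0, 0, 0],
    [0.6, 0, 0, -0.01, 0, 0, 0],
    [0.6, 0, 0, -0.03, 0, 0, 0],
    [0.6, 0, 0, -0.04, 0, 0, 0],
    [0.6, 0, 0, -0.04, 0, 0, 0],
    [0.6, 0, 0, -0.03, 0, 0, 0],
    [0.6, 0, 0, 0, 0, 0, 0]
  ]
}}

```text
time_s: 13.13
tcp_pos: [0.6076, -0.0132, 0.2383]
eef_rot: [179.9, 1.0, 174.7]
contact_force: [1.2, 1.3, 1.1]
gripper_width: 0.0525
gripper_force: 0.0
```

```bash
python3 - <<'E'
from h import *
ims=[]
for n,(u,v) in(('scene',(200,180)),('top',(370,180))):
    c=snap(n);im=c['frame'][v-60:v+60,u-60:u+60,::-1];ims.append(cv2.resize(im,(400,400),interpolation=2))
cv2.imwrite('pics/c4.png',np.hstack(ims));s=get_state();print(s['tcp_pos'],s['eef_rot'],s['contact_force'])
E
```

```text
[ 0.6048732  -0.0131192   0.23217743] [179.89238501   0.54094101 174.66033974] [-0.92815736  0.54526429 -1.0848251 ]
```

View pics/c4.png

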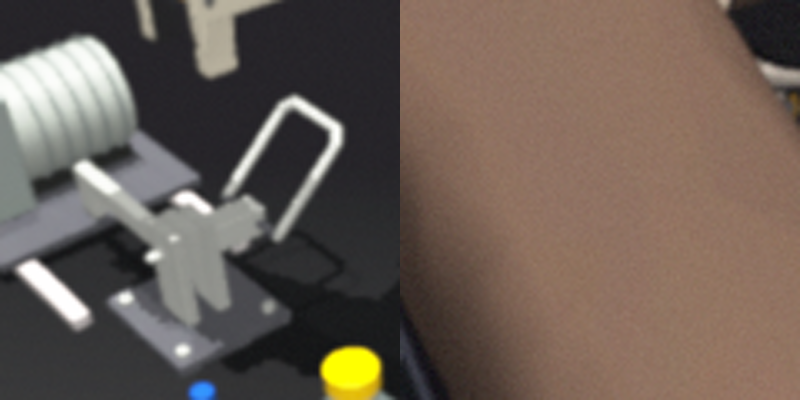

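The pin is in: its nose shows past the second lug at (155,257), the head sits against the first lug at (235,222), and the ring leans back with its bar from (292,98) to (340,130). I'll measure the bar and the head gap.

```bash
cat > m.py <<'E'
from h import *
def meas(c):
    P,R=cloud(c);f=c['frame'].astype(int)
    th=np.radians(-5.35);ex=np.array([np.cos(th),np.sin(th)]);ey=np.array([-ex[1],ex[0]])
    A=np.array([.6188,-.0131])
    L=np.dstack([(P[...,:2]-A)@ex,(P[...,:2]-A)@ey,P[...,2]])*1000
    return L,f
E
python3 - <<'E'
from m import *
L,f=meas(load('scene'));br=f.min(2)
k=(br>110)&(L[...,2]>118)&(L[...,2]<175)&(abs(L[...,1])<50)&(L[...,0]>-125)&(L[...,0]<-60)
q=L[k];b=q[(abs(q[:,1])<24)];print(k.sum(),'y',q[:,1].min(),q[:,1].max(),'bar',len(b),np.median(b,0),b.std(0))
k=(br>70)&(L[...,2]>60)&(L[...,2]<86)&(abs(L[...,1])<14)&(L[...,0]>-60)&(L[...,0]<-1)
q=L[k]
for a in range(-60,0,5):
    w=q[(q[:,0]>=a)&(q[:,0]<a+5)]
    if len(w)>2: print(a,len(w),np.round(np.percentile(w,[10,90],axis=0)[:,1:],1).tolist())
k=(br>60)&(L[...,0]>40)&(L[...,0]<56)&(abs(L[...,1])<15)&(L[...,2]>58)&(L[...,2]<82);print('nose',k.sum(),np.round(L[k].min(0),1),np.round(L[k].max(0),1))
E
```

```text
99 y -40.72815277196628 39.27678110546084 bar 41 [-105.29905571   -0.66757858  133.15333109] [ 2.08173966 14.27945493  1.80399468]
-45 12 [[-7.9, 72.5], [10.1, 80.5]]
-40 19 [[-8.0, 67.4], [11.1, 80.6]]
-35 20 [[-6.0, 65.3], [11.0, 80.3]]
-30 18 [[-4.6, 65.9], [10.2, 80.6]]
-25 22 [[-8.8, 63.5], [10.0, 81.6]]
-20 23 [[-5.7, 65.0], [10.5, 81.7]]
-15 21 [[-6.2, 62.9], [9.6, 81.5]]
-10 20 [[-5.0, 64.5], [10.8, 82.0]]
-5 9 [[8.5, 61.3], [11.3, 78.9]]
nose 27 [ 40.1 -11.   67.9] [52.7 13.3 81.7]
```

Request:
{"fn": "apply_moves", "kwargs": {
  "targets": [
    [0.17, 0.03, 0, 0, 0, 0.003, 0],
    [0.17, 0.04, 0, 0, 0, 0, 0],
    [0.17, 0.04, 0, 0, 0, 0, 0],
    [0.17, 0, 0, 0.03, 0, 0, 0],
    [0.17, 0, 0, 0.03, 0, 0, 0],
    [0.17, 0, 0, 0.02, 0, 0, 0],
    [0.17, 0, 0, 0.01, 0, 0, 0],
    [0.17, 0, 0, 0, 0, 0, 0],
    [0.17, 0, 0, 0, 0, 0, 0]
  ],
  "newtons": 10
}}

```text
time_s: 13.98
tcp_pos: [0.4944, -0.0033, 0.1391]
eef_rot: [-179.9, -0.1, 174.7]
contact_force: [-0.3, -0.2, 0.1]
gripper_width: 0.0153
gripper_force: 0.0
```

```bash
python3 - <<'E'
from m import *
c=snap('scene');L,f=meas(c);br=f.min(2)
im=c['frame'][110:240,130:290,::-1];cv2.imwrite('pics/c5.png',cv2.resize(im,(640,520),interpolation=2))
s=get_state();print(s['tcp_pos'],s['eef_rot'],s['contact_force'],s['gripper_width'])
E
```

```text
[ 0.49501275 -0.00313591  0.13977138] [-1.79983435e+02  1.79361199e-02  1.74666264e+02] [0.02161777 0.22912147 1.04176348] 0.014902231057617208
```

View pics/c5.png

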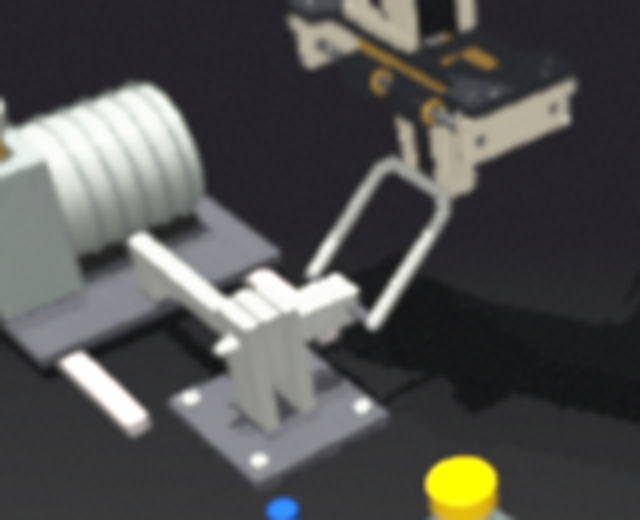

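Both fingers are behind the bar: fingertips at (410,150) and (455,185), bar from (390,160) to (445,200). Pushing the ring up and over slowly.

Request:
{"fn": "apply_moves", "kwargs": {
  "targets": [
    [0.17, -0.0025, 0, -0.0028, 0, 0, 0],
    [0.17, -0.0025, 0, -0.0028, 0, 0, 0],
    [0.17, -0.0027, 0, -0.0024, 0, 0, 0],
    [0.17, -0.0027, 0, -0.0024, 0, 0, 0],
    [0.17, -0.0027, 0, -0.0024, 0, 0, 0],
    [0.17, -0.0027, 0, -0.0024, 0, 0, 0],
    [0.17, -0.0028, 0, -0.0025, 0, 0, 0],
    [0.17, -0.0028, 0, -0.0025, 0, 0, 0],
    [0.17, -0.0028, 0, -0.0025, 0, 0, 0]
  ]
}}

```text
time_s: 14.78
tcp_pos: [0.5188, -0.0055, 0.1621]
eef_rot: [-180.0, -0.0, 174.7]
contact_force: [-1.1, -0.2, 0.9]
gripper_width: 0.0148
gripper_force: 0.4
```

Request:
{"fn": "apply_moves", "kwargs": {
  "targets": [
    [0.17, -0.0028, 0, -0.0012, 0, 0, 0],
    [0.17, -0.0028, 0, -0.0012, 0, 0, 0],
    [0.17, -0.0028, 0, -0.0012, 0, 0, 0],
    [0.17, -0.0028, 0, -0.0012, 0, 0, 0],
    [0.17, -0.0028, 0, -0.0012, 0, 0, 0],
    [0.17, -0.0028, 0, -0.0011, 0, 0, 0],
    [0.17, -0.0029, 0, -0.0011, 0, 0, 0],
    [0.17, -0.0029, 0, -0.0011, 0, 0, 0]
  ]
}}

```text
time_s: 15.45
tcp_pos: [0.5412, -0.0076, 0.1713]
eef_rot: [-180.0, -0.0, 174.7]
contact_force: [-1.0, -0.2, 0.7]
gripper_width: 0.0144
gripper_force: 0.4
```

Request:
{"fn": "apply_moves", "kwargs": {
  "targets": [
    [0.17, -0.003, 0, -0.0005, 0, 0, 0],
    [0.17, -0.003, 0, -0.0005, 0, 0, 0],
    [0.17, -0.003, 0, -0.0005, 0, 0, 0],
    [0.17, -0.003, 0, -0.0005, 0, 0, 0],
    [0.17, -0.003, 0, -0.0005, 0, 0, 0],
    [0.17, -0.003, 0, -0.0005, 0, 0, 0],
    [0.17, -0.003, 0, -0.0006, 0, 0, 0],
    [0.17, -0.003, 0, -0.0006, 0, 0, 0]
  ]
}}

```text
time_s: 16.12
tcp_pos: [0.5652, -0.0098, 0.1754]
eef_rot: [180.0, 0.0, 174.7]
contact_force: [-1.3, -0.2, 0.9]
gripper_width: 0.015
gripper_force: 0.4
```

```bash
cat > chk.py <<'E'
from m import *
c=snap('scene');L,f=meas(c);br=f.min(2)
s=get_state();p=s['tcp_pos']
th=np.radians(-5.35);d=p[:2]-np.array([.6188,-.0131])
print('tcp local',np.round([1e3*(d[0]*np.cos(th)+d[1]*np.sin(th)),1e3*(-d[0]*np.sin(th)+d[1]*np.cos(th)),p[2]*1e3],1),np.round(s['contact_force'],1),s['eef_rot'])
r=np.hypot(L[...,0]+40,L[...,2]-70)
for lo,hi in((-44,-33),(33,44)):
    k=(br>90)&(L[...,1]>lo)&(L[...,1]<hi)&(L[...,2]>55)&(r>35)&(r<100)&(L[...,0]<70)
    q=L[k];
    if len(q): print('arm',lo,len(q),'phi',np.round(np.degrees(np.percentile(np.arctan2(q[:,2]-70,q[:,0]+40),[10,50,90])),1))
E
python3 chk.py
```

```text
tcp local [-53.1  -1.7 175.5] [1.  0.5 1.6] [-1.79998028e+02  2.62126955e-02  1.74659458e+02]
arm -44 46 phi [85.1 87.2 90.6]
arm 33 56 phi [84.4 87.6 90.3]
```

Request:
{"fn": "apply_moves", "kwargs": {
  "targets": [
    [0.17, -0.003, 0, 0, 0, 0, 0],
    [0.17, -0.003, 0, 0, 0, 0, 0],
    [0.17, -0.003, 0, 0, 0, 0, 0],
    [0.17, -0.003, 0, 0, 0, 0, 0],
    [0.17, -0.003, 0, 0, 0, 0, 0],
    [0.17, -0.003, 0, 0, 0, 0, 0],
    [0.17, -0.003, 0, 0.0002, 0, 0, 0],
    [0.17, -0.003, 0, 0.0003, 0, 0, 0]
  ]
}}

```text
time_s: 16.83
tcp_pos: [0.589, -0.0121, 0.1747]
eef_rot: [-180.0, -0.0, 174.7]
contact_force: [-0.9, 0.3, -0.9]
gripper_width: 0.0149
gripper_force: 0.4
```

Request:
{"fn": "apply_moves", "kwargs": {
  "targets": [
    [0.17, -0.003, 0, 0.0008, 0, 0, 0],
    [0.17, -0.003, 0, 0.0008, 0, 0, 0],
    [0.17, -0.003, 0, 0.0009, 0, 0, 0],
    [0.17, -0.003, 0, 0.0009, 0, 0, 0],
    [0.17, -0.003, 0, 0.0009, 0, 0, 0],
    [0.17, -0.0029, 0, 0.001, 0, 0, 0],
    [0.17, -0.0029, 0, 0.001, 0, 0, 0],
    [0.17, -0.0029, 0, 0.001, 0, 0, 0],
    [0.17, -0.0028, 0, 0.001, 0, 0, 0],
    [0.17, -0.0028, 0, 0.0011, 0, 0, 0]
  ]
}}

```text
time_s: 17.67
tcp_pos: [0.6181, -0.0148, 0.1653]
eef_rot: [-180.0, -0.0, 174.7]
contact_force: [-0.4, 0.2, -0.7]
gripper_width: 0.0149
gripper_force: 0.6
```

```bash
python3 chk.py
```

```text
tcp local [ -0.2  -1.7 165. ] [-0.4  0.3 -0.3] [-1.79991438e+02 -1.79354796e-02  1.74653587e+02]
arm -44 5 phi [50.  51.  52.2]
arm 33 58 phi [52.7 55.4 57.9]
```

Request:
{"fn": "apply_moves", "kwargs": {
  "targets": [
    [0.17, -0.0028, 0, 0.0014, 0, 0, 0],
    [0.17, -0.0028, 0, 0.0014, 0, 0, 0],
    [0.17, -0.0028, 0, 0.0014, 0, 0, 0],
    [0.17, -0.0028, 0, 0.0014, 0, 0, 0],
    [0.17, -0.0028, 0, 0.0015, 0, 0, 0],
    [0.17, -0.0027, 0, 0.0021, 0, 0, 0],
    [0.17, -0.0027, 0, 0.0022, 0, 0, 0],
    [0.17, -0.0027, 0, 0.0022, 0, 0, 0],
    [0.17, -0.0028, 0, 0.0024, 0, 0, 0],
    [0.17, -0.0028, 0, 0.0024, 0, 0, 0]
  ]
}}

```text
time_s: 18.55
tcp_pos: [0.645, -0.0174, 0.1463]
eef_rot: [-180.0, -0.1, 174.6]
contact_force: [-4.5, 0.7, -1.8]
gripper_width: 0.015
gripper_force: 2.2
```

```bash
python3 chk.py
```

```text
tcp local [ 26.7  -1.9 145.8] [-3.7  0.4 -2.3] [-1.79974764e+02 -1.21563279e-01  1.74641301e+02]
arm -44 3 phi [32.8 36.8 40.1]
arm 33 58 phi [33.5 36.  38.4]
```

The force on the bar is radial, so the fingertips are a little too low inside the ring. Easing up so the bar rolls under the tips.

Request:
{"fn": "apply_moves", "kwargs": {
  "targets": [
    [0.17, 0, 0, -0.001, 0, 0, 0],
    [0.17, 0, 0, -0.001, 0, 0, 0],
    [0.17, 0, 0, 0, 0, 0, 0]
  ]
}}

```text
time_s: 18.85
tcp_pos: [0.6471, -0.0173, 0.1505]
eef_rot: [180.0, 0.2, 174.7]
contact_force: [-0.2, 0.3, 1.4]
gripper_width: 0.0153
gripper_force: 0.3
```

```bash
python3 chk.py; python3 - <<'E'
from h import *
c=load('scene');cv2.imwrite('pics/c6.png',cv2.resize(c['frame'][110:240,130:290,::-1],(640,520),interpolation=2))
E
```

```text
tcp local [ 28.4  -1.5 150.4] [-1.  -0.4  1.2] [179.97116686   0.1966527  174.68181356]
arm -44 5 phi [34.  39.6 41.5]
arm 33 58 phi [35.3 38.1 40.5]
```

View pics/c6.png

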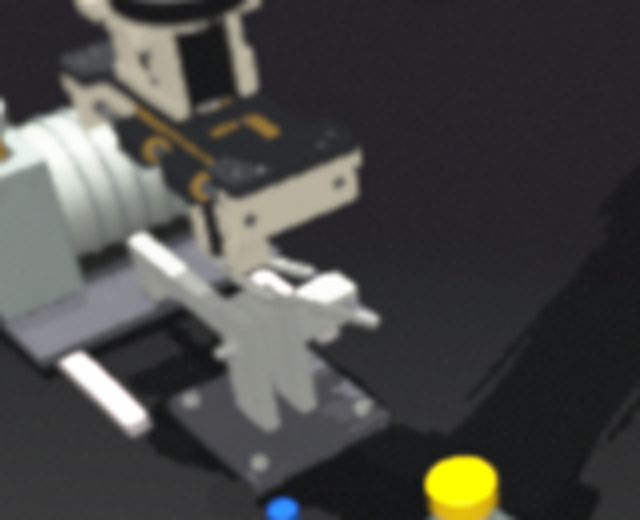

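Ring at about 38° with the bar (hidden behind the near fingertip at 240,265) now under the fingertips, and the force is an upward 1.4 N as expected. Continuing down and forward.

Request:
{"fn": "apply_moves", "kwargs": {
  "targets": [
    [0.17, -0.002, 0, 0.0025, 0, 0, 0],
    [0.17, -0.002, 0, 0.0028, 0, 0, 0],
    [0.17, -0.0018, 0, 0.003, 0, 0, 0],
    [0.17, -0.0018, 0, 0.003, 0, 0, 0],
    [0.17, -0.0018, 0, 0.003, 0, 0, 0],
    [0.17, -0.0018, 0, 0.003, 0, 0, 0]
  ]
}}

```text
time_s: 19.4
tcp_pos: [0.6572, -0.0184, 0.1315]
eef_rot: [180.0, 0.0, 174.7]
contact_force: [1.0, 0.3, 2.1]
gripper_width: 0.0149
gripper_force: 1.0
```

Request:
{"fn": "apply_moves", "kwargs": {
  "targets": [
    [0.17, -0.002, 0, 0.0024, 0, 0, 0],
    [0.17, -0.002, 0, 0.0024, 0, 0, 0],
    [0.17, -0.002, 0, 0.0024, 0, 0, 0],
    [0.17, -0.002, 0, 0.0024, 0, 0, 0],
    [0.17, -0.002, 0, 0.0024, 0, 0, 0]
  ]
}}

```text
time_s: 19.82
tcp_pos: [0.6661, -0.0194, 0.1191]
eef_rot: [-180.0, -0.1, 174.6]
contact_force: [-0.7, 0.3, 1.2]
gripper_width: 0.015
gripper_force: 0.5
```

```bash
python3 chk.py
```

```text
tcp local [ 47.8  -1.9 118.6] [ 0.4 -0.3 -0.5] [-1.79977552e+02 -1.08815971e-01  1.74642403e+02]
arm 33 58 phi [14.5 17.5 19.4]
```

Request:
{"fn": "apply_moves", "kwargs": {
  "targets": [
    [0.17, -0.0025, 0, 0.0005, 0, 0, 0],
    [0.17, -0.0025, 0, 0.0005, 0, 0, 0],
    [0.17, 0, 0, 0.002, 0, 0, 0],
    [0.17, 0, 0, 0.002, 0, 0, 0],
    [0.17, 0, 0, 0.002, 0, 0, 0],
    [0.17, 0, 0, 0.002, 0, 0, 0]
  ]
}}

```text
time_s: 20.37
tcp_pos: [0.6721, -0.0198, 0.111]
eef_rot: [180.0, 0.1, 174.7]
contact_force: [1.7, -0.0, 1.1]
gripper_width: 0.0151
gripper_force: 0.8
```

Request:
{"fn": "apply_moves", "kwargs": {
  "targets": [
    [0.17, 0, 0, 0.002, 0, 0, 0],
    [0.17, 0, 0, 0.002, 0, 0, 0],
    [0.17, 0, 0, 0.002, 0, 0, 0],
    [0.17, 0, 0, 0.002, 0, 0, 0],
    [0.17, 0, 0, 0.001, 0, 0, 0],
    [0.17, 0, 0, 0, 0, 0, 0]
  ]
}}

```text
time_s: 20.87
tcp_pos: [0.6714, -0.0197, 0.1014]
eef_rot: [-180.0, -0.0, 174.7]
contact_force: [0.5, 0.9, 0.9]
gripper_width: 0.0148
gripper_force: 0.6
```

```bash
python3 chk.py
```

```text
tcp local [ 53.   -1.7 101.5] [ 0.9 -0.5  1.5] [-1.79995461e+02 -2.81857300e-02  1.74653887e+02]
arm 33 57 phi [4.1 6.9 9.6]
```

Request:
{"fn": "apply_moves", "kwargs": {
  "targets": [
    [0.17, 0, 0, 0.0015, 0, 0, 0],
    [0.17, 0, 0, 0.0015, 0, 0, 0],
    [0.17, 0, 0, 0.001, 0, 0, 0],
    [0.17, 0, 0, 0, 0, 0, 0]
  ]
}}

```text
time_s: 21.25
tcp_pos: [0.672, -0.0198, 0.0981]
eef_rot: [180.0, 0.1, 174.7]
contact_force: [2.5, -0.3, 4.0]
gripper_width: 0.0149
gripper_force: 1.5
```

Request:
{"fn": "apply_moves", "kwargs": {
  "targets": [
    [0.17, 0, 0, 0.001, 0, 0, 0],
    [0.17, 0, 0, 0.001, 0, 0, 0],
    [0.17, 0, 0, 0, 0, 0, 0]
  ]
}}

```text
time_s: 21.5
tcp_pos: [0.6727, -0.0198, 0.0968]
eef_rot: [180.0, 0.1, 174.7]
contact_force: [1.2, -1.0, 5.8]
gripper_width: 0.0147
gripper_force: 2.9
```

Request:
{"fn": "apply_moves", "kwargs": {
  "targets": [
    [0.17, 0, 0, 0.001, 0, 0, 0],
    [0.17, 0, 0, 0.001, 0, 0, 0],
    [0.17, 0, 0, 0, 0, 0, 0]
  ]
}}

```text
time_s: 21.75
tcp_pos: [0.6735, -0.0198, 0.0953]
eef_rot: [180.0, 0.2, 174.7]
contact_force: [4.7, 0.0, 6.1]
gripper_width: 0.0147
gripper_force: 3.1
```

Request:
{"fn": "apply_moves", "kwargs": {
  "targets": [
    [0.17, 0, 0, 0.001, 0, 0, 0],
    [0.17, 0, 0, 0, 0, 0, 0]
  ]
}}

```text
time_s: 21.92
tcp_pos: [0.6737, -0.0198, 0.0944]
eef_rot: [180.0, 0.3, 174.7]
contact_force: [4.2, -2.3, 6.0]
gripper_width: 0.0152
gripper_force: 3.2
```

Request:
{"fn": "apply_moves", "kwargs": {
  "targets": [
    [0.17, 0, 0, 0.001, 0, 0, 0],
    [0.17, 0, 0, 0, 0, 0, 0]
  ]
}}

```text
time_s: 22.08
tcp_pos: [0.6739, -0.0198, 0.0935]
eef_rot: [180.0, 0.3, 174.7]
contact_force: [5.3, -1.2, 6.3]
gripper_width: 0.0147
gripper_force: 3.1
```

Request:
{"fn": "apply_moves", "kwargs": {
  "targets": [
    [0.17, 0, 0, 0.001, 0, 0, 0],
    [0.17, 0, 0, 0, 0, 0, 0]
  ]
}}

```text
time_s: 22.25
tcp_pos: [0.674, -0.0198, 0.0925]
eef_rot: [180.0, 0.3, 174.7]
contact_force: [5.2, -0.9, 5.9]
gripper_width: 0.015
gripper_force: 2.9
```

Request:
{"fn": "apply_moves", "kwargs": {
  "targets": [
    [0.17, 0, 0, 0.001, 0, 0, 0],
    [0.17, 0, 0, 0, 0, 0, 0]
  ]
}}

```text
time_s: 22.42
tcp_pos: [0.6736, -0.0197, 0.0911]
eef_rot: [180.0, 0.2, 174.7]
contact_force: [3.0, -1.0, 3.9]
gripper_width: 0.0153
gripper_force: 1.3
```

Request:
{"fn": "apply_moves", "kwargs": {
  "targets": [
    [0.17, 0, 0, 0.001, 0, 0, 0],
    [0.17, 0, 0, 0, 0, 0, 0]
  ]
}}

```text
time_s: 22.58
tcp_pos: [0.6718, -0.0197, 0.0888]
eef_rot: [180.0, 0.0, 174.7]
contact_force: [1.5, -0.1, 2.3]
gripper_width: 0.015
gripper_force: 1.3
```

Request:
{"fn": "apply_moves", "kwargs": {
  "targets": [
    [0.17, 0, 0, 0.001, 0, 0, 0],
    [0.17, 0, 0, 0, 0, 0, 0]
  ]
}}

```text
time_s: 22.75
tcp_pos: [0.6707, -0.0198, 0.0871]
eef_rot: [-180.0, -0.1, 174.6]
contact_force: [1.2, 1.0, 2.9]
gripper_width: 0.0149
gripper_force: 1.5
```

Request:
{"fn": "apply_moves", "kwargs": {
  "targets": [
    [0.17, 0, 0, 0.001, 0, 0, 0],
    [0.17, 0, 0, 0, 0, 0, 0]
  ]
}}

```text
time_s: 22.92
tcp_pos: [0.671, -0.0198, 0.0864]
eef_rot: [-180.0, -0.1, 174.7]
contact_force: [-0.2, 1.4, 3.7]
gripper_width: 0.015
gripper_force: 1.8
```

```bash
python3 chk.py
```

```text
tcp local [52.7 -1.8 86.5] [-0.3  0.7  3.1] [-1.79988093e+02 -5.39834021e-02  1.74652634e+02]
arm 33 56 phi [-7.4 -4.2 -1.9]
```

Request:
{"fn": "apply_moves", "kwargs": {
  "targets": [
    [0.17, 0, 0, -0.001, 0, 0, 0],
    [0.17, 0, 0, -0.002, 0, 0, 0],
    [0.17, 0, 0, -0.003, 0, 0, 0],
    [0.17, 0, 0, -0.004, 0, 0, 0],
    [0.17, 0, 0, -0.02, 0, 0, 0],
    [0.17, 0, 0, -0.04, 0, 0, 0],
    [0.17, 0, 0, -0.04, 0, 0, 0],
    [0.17, 0, 0, -0.04, 0, 0, 0],
    [0.17, 0, 0, 0, 0, 0, 0],
    [0.17, 0, 0, 0, 0, 0, 0]
  ]
}}

```text
time_s: 23.8
tcp_pos: [0.6728, -0.0196, 0.2406]
eef_rot: [179.9, 0.3, 174.7]
contact_force: [-0.6, 0.3, -0.7]
gripper_width: 0.0151
gripper_force: 0.0
```

```bash
python3 chk.py; python3 - <<'E'
from h import *
c=load('scene');cv2.imwrite('pics/c7.png',cv2.resize(c['frame'][130:240,150:270,::-1],(600,550),interpolation=2))
E
```

```text
tcp local [ 53.2  -1.7 238.2] [ 0.   0.4 -1. ] [1.79936810e+02 1.09156765e-01 1.74640542e+02]
arm -44 20 phi [-2.3  0.3  1.1]
arm 33 57 phi [-5.2 -2.2  0.1]
```

View pics/c7.png

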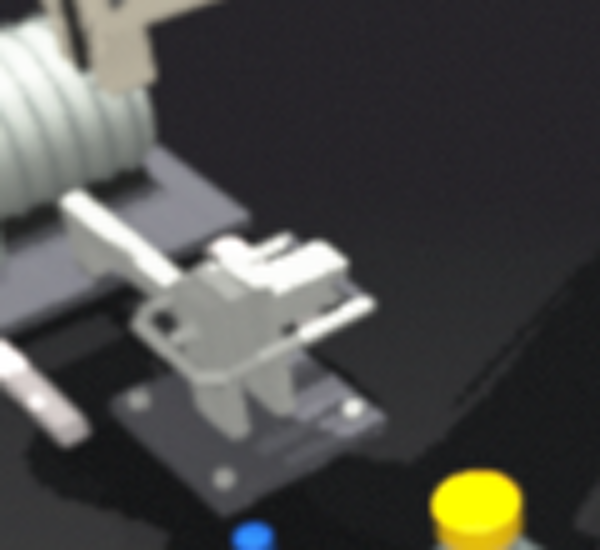

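The ring stays down after letting go, with its bar from (140,320) to (215,375), held under the nose. Checking quickly that the head is still home and the ring is stable.

```bash
python3 chk.py; python3 - <<'E'
from m import *
L,f=meas(load('scene'));br=f.min(2)
k=(br>60)&(L[...,2]>62)&(L[...,2]<80)&(abs(L[...,1]-9)<4)&(L[...,0]>-60)&(L[...,0]<12)
x=L[k][:,0];print('head side x',np.round(np.percentile(x,[1,50]),1),np.histogram(x,np.arange(-54,14,4)))
k=(br>60)&(L[...,2]>79)&(L[...,2]<86)&(abs(L[...,1])<11)&(L[...,0]>-60)&(L[...,0]<-1);x=L[k]
print('head top x',np.round(np.percentile(x[:,0],[1,99]),1),'slope',np.polyfit(x[:,0],x[:,2],1))
k=(br>90)&(abs(L[...,1])<25)&(L[...,0]>44)&(L[...,0]<66)&(L[...,2]>50)&(L[...,2]<78)
print('bar',np.round(np.median(L[k],0),1),k.sum())
E
```

```text
tcp local [ 52.6  -1.8 236.6] [-0.2  0.2 -1. ] [ 1.79977438e+02 -3.49280912e-02  1.74638086e+02]
arm -44 22 phi [-2.5  0.1  1. ]
arm 33 57 phi [-5.2 -2.2 -0.4]
head side x [-42.8 -21.9] (array([0, 0, 3, 7, 7, 9, 8, 9, 6, 7, 9, 9, 9, 0, 0, 0]), array([-54, -50, -46, -42, -38, -34, -30, -26, -22, -18, -14, -10,  -6,
        -2,   2,   6,  10]))
head top x [-43.3  -4.5] slope [2.09084666e-02 8.11737490e+01]
bar [55.8  0.5 69.6] 55
```

```bash
python3 -c "
from plant import close_job
print(close_job())"
```

```text
the job is handed in; nothing more can be done
None
```

The job is handed in. The linch pin went through both lugs and the tongue with its head home against the first lug. The ring was flipped over, snapped under the nose and stayed there when I let go. The tool's force reading never passed about 17 N, and the arm kept clear of the bottles and spanner. The verdict was not shown.

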